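Guard the loaded test bay and reset the bench stop

TASK

One of the three open bays of the test rack holds the flat circuit board; gently lower the clear guard over that bay until it is fully shut, and leave the guards of the other two bays open as they stand. Then, on the sloping console, push the mushroom stop button fully down, let it spring back up, and twist its head clockwise as far as it goes to reset it. Do not move the board or any of the other things lying about.

Things in the scene. Friction and masses are not known exactly. Their poses are not given: they have to be found in the camera images.
- rack: grey open-topped test rack, fixed, 130 (x) by 385 (y) by 50 mm high, walls 6 mm, with three equal bays side by side along its y axis, 125 mm apart. Origin: centre of its underside, on the table; z up, its front is -x. Each bay has a hinged guard along its far rim: the hinge axis is parallel to the rack's y at x = +62 mm, z = 50 mm of the rack frame
- bay0 (a point): point at the centre of the inner floor of bay 0 (6 mm above the table); bay 0 is at rack y = +125 mm. Inside: 118 by about 119 mm, 44 mm deep. Axes as the rack's
- bay1 (a point): point at the centre of the inner floor of bay 1 (6 mm above the table); bay 1 is at rack y = +0 mm. Inside: 118 by about 119 mm, 44 mm deep. Axes as the rack's
- bay2 (a point): point at the centre of the inner floor of bay 2 (6 mm above the table); bay 2 is at rack y = -125 mm. Inside: 118 by about 119 mm, 44 mm deep. Axes as the rack's
- guard0 (a joint): opening angle in rad of the guard of bay 0: 0 = fully shut, flat on the rim; 1.57 = upright. A clear plate 112 mm wide, 6 mm thick, from the hinge axis to a black lip 14 mm deep along its free edge (134 mm from the axis). Shut, its underside is at the rim, 50 mm high, its top 6 to 7 mm higher. It stays at any angle; about 1 N at the lip moves it
- guard1 (a joint): opening angle in rad of the guard of bay 1: 0 = fully shut, flat on the rim; 1.57 = upright. A clear plate 112 mm wide, 6 mm thick, from the hinge axis to a black lip 14 mm deep along its free edge (134 mm from the axis). Shut, its underside is at the rim, 50 mm high, its top 6 to 7 mm higher. It stays at any angle; about 1 N at the lip moves it
- guard2 (a joint): opening angle in rad of the guard of bay 2: 0 = fully shut, flat on the rim; 1.57 = upright. A clear plate 112 mm wide, 6 mm thick, from the hinge axis to a black lip 14 mm deep along its free edge (134 mm from the axis). Shut, its underside is at the rim, 50 mm high, its top 6 to 7 mm higher. It stays at any angle; about 1 N at the lip moves it
- guard0_lip (a point): middle of the outer (upper when shut) surface of the black lip of guard 0, 127 mm from the hinge axis; it turns with the guard: z is the outward normal of the plate, x points from the lip to the hinge
- guard1_lip (a point): middle of the outer (upper when shut) surface of the black lip of guard 1, 127 mm from the hinge axis; it turns with the guard: z is the outward normal of the plate, x points from the lip to the hinge
- guard2_lip (a point): middle of the outer (upper when shut) surface of the black lip of guard 2, 127 mm from the hinge axis; it turns with the guard: z is the outward normal of the plate, x points from the lip to the hinge
- board: circuit board, a flat green plate 70 by 55 by 4 mm with small dark components, 14 mm high in all, lying loose in one of the bays. Origin: centre of its underside; z up
- heatsink: finned aluminium heat sink 64 by 60 by 30 mm, loose in one of the bays. Origin: centre of its underside; a bystander
- choke: copper-wound ring (choke), 60 mm across, hole 28 mm, 24 mm high, loose in one of the bays. Origin: centre of its underside; a bystander
- console: cream and dark blue desk console, fixed, 160 (x) by 180 (y) mm. Its panel slopes at 30 degrees, up and facing the console's own -x, which is turned away from the robot: 59 mm high at that edge, 151 mm at the other. Origin: centre of its underside, on the table. The stop button stands on the panel at x = +30 mm (122 mm above the table), its axis square to the panel
- stop (a joint): travel of the mushroom stop button into the panel in m: 0 = up, 0.007 = fully down; a spring (1.5 N at the top, 5 N at the bottom) lifts it again
- stop_head (a joint): angle in rad to which the mushroom head has been twisted clockwise, seen from above the panel: it turns from 0 to its stop at 1.1 and stays where it is left
- stop_top (a point): centre of the top of the black mushroom head, 38 mm from the panel along its axis when up. The head is a disc 40 mm in diameter and 19 mm thick (its underside is 18 mm above the panel) on a stem 22 mm thick. z points out along the button's axis, x and y turn with the head
- probe: grey probe 116 mm long, 20 mm thick, lying loose on the table; a bystander
- spool: grey spool 56 mm across, 40 mm high, standing on the table; a bystander
- screwdriver: black-handled screwdriver 160 mm long, lying loose on the table; a bystander
- flux: small white bottle, 36 mm across, 70 mm high, standing on the table; a bystander
Not all that is in view belongs to the job. Of the things that look like the board, the middle-sized one is meant.

How it is judged (in metres and radians):
On the way, in this order (a step that is already met when the one before it is completed fails the run):
1. the guard over the bay that holds the circuit board is fully shut, the other two are still open as they were (((horizontal distance between board and bay0 below 0.05 m and value of joint guard0 below 0.05 rad and distance of each of guard1_lip, guard2_lip from where it was at the start of the episode below 0.03 m) or (horizontal distance between board and bay1 below 0.05 m and value of joint guard1 below 0.05 rad and distance of each of guard0_lip, guard2_lip from where it was at the start of the episode below 0.03 m) or (horizontal distance between board and bay2 below 0.05 m and value of joint guard2 below 0.05 rad and distance of each of guard0_lip, guard1_lip from where it was at the start of the episode below 0.03 m))), for 0.2 s.
2. the mushroom stop is pushed fully down (value of joint stop above 0.005 m), for 0.05 s.
3. the mushroom head is twisted clockwise to its stop (value of joint stop_head above 0.95 rad), for 0.1 s.
At the end, for the whole second after the job is handed in: Guard over the board shut (under 0.05 rad), other two guard lips within 30 mm of their start, stop button up (under 2 mm) with its head twisted to its stop (over 0.95 rad), board within 12 mm and every other loose thing within 30 mm of its start (((horizontal distance between board and bay0 below 0.05 m and value of joint guard0 below 0.05 rad and distance of each of guard1_lip, guard2_lip from where it was at the start of the episode below 0.03 m) or (horizontal distance between board and bay1 below 0.05 m and value of joint guard1 below 0.05 rad and distance of each of guard0_lip, guard2_lip from where it was at the start of the episode below 0.03 m) or (horizontal distance between board and bay2 below 0.05 m and value of joint guard2 below 0.05 rad and distance of each of guard0_lip, guard1_lip from where it was at the start of the episode below 0.03 m)) and value of joint stop below 0.002 m and value of joint stop_head above 0.95 rad and distance of board from where it was at the start of the episode below 0.012 m and distance of each of heatsink, choke, probe, spool, screwdriver, flux from where it was at the start of the episode below 0.03 m); the robot touches nothing.
It fails at once if a guard of a bay without the circuit board is moved more than 30 mm ((distance of guard0_lip from where it was at the start of the episode above 0.03 m and not (horizontal distance between board and bay0 below 0.05 m)) or (distance of guard1_lip from where it was at the start of the episode above 0.03 m and not (horizontal distance between board and bay1 below 0.05 m)) or (distance of guard2_lip from where it was at the start of the episode above 0.03 m and not (horizontal distance between board and bay2 below 0.05 m))).
It fails at once if a guard is slammed (falls faster than 3 rad/s) (velocity of joint any of guard0, guard1, guard2 below -3 rad/s).
It fails at once if the circuit board or another loose thing is knocked away (board 20 mm, others 40 mm) (distance of board from where it was at the start of the episode above 0.02 m or distance of any of heatsink, choke, probe, spool, screwdriver, flux from where it was at the start of the episode above 0.04 m).
It also fails if it takes over 58 s, if anything falls off the work surface, if the arm or the gripper's body presses on something with over 40 N, if the wrist force passes 120 N, or if a joint passes its speed limit or range.

ROBOT

A 7-joint arm with a two-finger parallel gripper is mounted at the origin on the work surface. World frame = base frame: x ahead of the robot, y to its left, z up, the work surface at z = 0. Lengths are in mm, angles in rad, forces in N, time in s.
With the tool pointing down it reaches from about 350 to 900 mm from the base axis. Payload 8.1 kg.
Tool frame: the origin (TCP) lies midway between the tips of the shut fingers; the grasp point (between the pads) lies 19 mm behind it; z points along the fingers, y is the line along which they close (so a half turn about z gives the same grasp; the last joint's range is limited). The gripper opens to 85 mm and grips with 20 to 120 N. Pads are 22 mm wide; open, the fingers measure 114 mm over their backs; the gripper's body (76 mm by 85 mm) begins 54 mm behind the grasp point. The pads swing forward as they close: fully open they stand 13 mm farther back than shut.
Start: joints at [-1.267, 0.434, 0.025, 1.573, -0.012, 1.134, -0.075], TCP at [247.323, 573.997, 231.323] pointing down, gripper open.
Joint ranges: [-2.62, 2.62], [-0.44, 2.09], [-1.27, 1.32], [0.08, 2.57], [-1.32, 4.46], [0.12, 2], [-2.74, 2.74]. Speed limits (rad/s): [2.22, 2.22, 3.01, 3.01, 3.14, 3.14, 3.14].

INTERFACE

Orientations are given as a unit quaternion [w, x, y, z].
In Python, from station import * gives the robot as it stands.
- The arm moves only by the tool step_arm, never from a script. Its argument "moves" is a list of rows, each a list of 7 numbers: the finger opening in mm, from 0 to 85.4, then the shift along the tool's x, y, z in mm, then the turn, a rotation vector about the tool's x, y, z in degrees. A call has 1 to 8 rows; each row shifts and turns the commanded pose from where the row before left it, along the tool's axes as they then stand; what a row does not reach is not made up. A row lasts 1/8 s, in which the tool goes at most 62.5 mm and 10.7 degrees, less where a joint would pass 70% of its speed; a pose out of reach is approached as far as the arm can. A call with a gripper value outside its range is refused whole. The fingers move at their own pace and stop on an object; the grip force is fixed at half the most. Time passes only in rows, so rows that do not move let the fingers close. It gives the time, the measured TCP pose, the force, the opening and the grip force at its end, in the units of the state.
- get_obs(): the state, without advancing time (a new reading comes with each control period).
- camera(name): name is "scene" or "side" or "wrist"; returns the picture (480x640x3 uint8, blue, green, red); there is no depth.
- calibration(name): a dict with "vertical_fov" (degrees; the focal length in pixels is half the picture's height over the tangent of half this angle, whatever the lens; pixels are square), "cx", "cy" (the principal point, pixels), "k1" (the pictures are not rectified: a ray, as slopes to the right and down, at radius r is drawn at 1 + k1 r^2 times it, then the intrinsics apply), "R" (3x3) and "t" (3): a world point X has camera coordinates R X + t. Camera axes: x right, y down, z forward; pixel columns grow to the right and rows downward; lengths in mm; the calibration is good to about 2 mm. A picture is of the moment at which its call begins: read the wrist's pose just before it. calibration takes no time and is no camera call; for the wrist camera it gives the pose at the moment of the call.
- sign_off(): hands the job in; it is judged then, once.
The state is a dict: "clock": time; "joint_pos": joint angles; "dq": joint speeds; "effort": joint torques, N m; "tcp_pos": TCP position; "eef_rot": TCP orientation; "ft_force": force on the tool from outside, world axes, zero at the start; "moment": the same for the moment, N m; "finger_gap": opening from 0.0 (shut) to 1.0 (fully open); "grasp_force": force on a finger pad.
Only numpy, scipy, OpenCV 4.12 (cv2) and the standard library are available. Lean on these libraries where they do the work, as an engineer would, in place of code of your own. Each camera call takes 0.05 s, during which the arm holds its last target. There are 200 camera calls.

## Working session

There is one attempt and no reset: what is moved stays moved. The work goes in short steps, Python scripts to look and compute and a tool call to move; the robot and the scene stay as the last step left them, time stands still between calls to the robot, and variables do not carry over. Pictures are saved under pics/ and viewed, at most 10 in all, crops included, and the job is handed in when it is done.

Besides the shell and the picture viewer there is one more tool, called after "Call:" as name([rows], argument=value, ...), one row to a line, values as JSON. step_arm: Moves the arm, as the interface text tells. Its arguments: {"type":"object","properties":{"moves":{"type":"array","items":{"type":"array","items":{"type":"number"}}}},"required":["moves"]}

```bash
ls; mkdir -p pics
python3 - <<'E'
from station import *
import cv2,json
o=get_obs();print({k:o[k] for k in ['clock','tcp_pos','eef_rot']})
for n in ['scene','side']:
    cv2.imwrite(f'pics/{n}0.png',camera(n));c=calibration(n);print(n,c)
E
```

```text
pics
{'clock': 0.0, 'tcp_pos': array([247.14421274, 573.50876482, 230.51729273]), 'eef_rot': array([-8.58268256e-05,  2.02052296e-01,  9.79374416e-01, -7.84961886e-04])}
scene {'vertical_fov': 44.603506266279595, 'cx': 320.89741540623766, 'cy': 238.28790678935175, 'k1': -0.0776331473363633, 'R': array([[-0.52503091,  0.85093393,  0.01593744],
       [ 0.53458531,  0.34429742, -0.77180168],
       [-0.66223946, -0.39669981, -0.63566356]]), 't': array([ 255.9172743 , -235.47216436, 1959.89628819])}
side {'vertical_fov': 54.229288014095275, 'cx': 321.2926101843946, 'cy': 246.66500392029633, 'k1': -0.06859413406778514, 'R': array([[ 0.84573155, -0.53333949,  0.0169452 ],
       [-0.36747623, -0.60515545, -0.706221  ],
       [ 0.38691003,  0.59104642, -0.70778864]]), 't': array([-426.56005244,  331.46090267,  771.58107964])}
```

View pics/scene0.png

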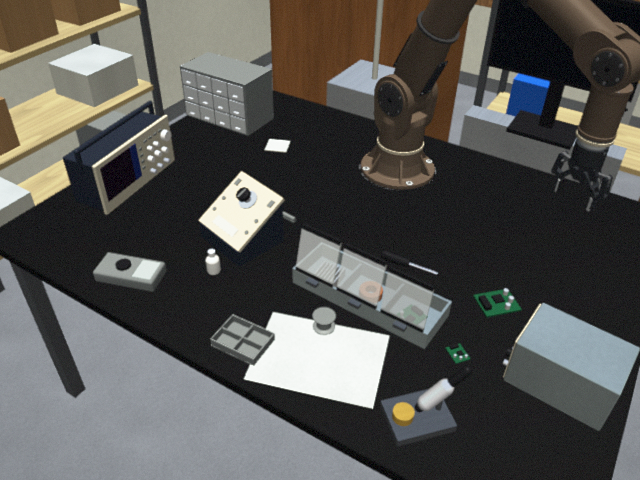

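View pics/side0.png

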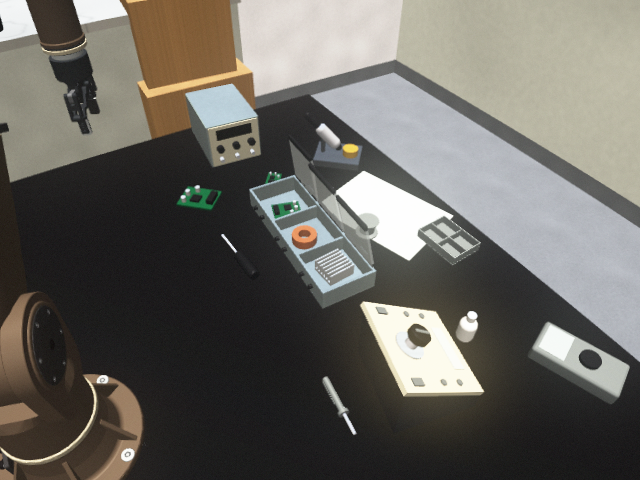

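The side view shows the three bays: board at (286,209), choke at (305,237), heat sink at (335,265). Guards stand up along the right rim, and the mushroom head is at (418,336). In the scene view the rack is at (370,290) and the head at (243,195).

```bash
cat > h.py <<'E'
from station import *
import cv2, numpy as np
def K(c):
    f=240/np.tan(np.radians(c['vertical_fov']/2)); return np.array([[f,0,c['cx']],[0,f,c['cy']],[0,0,1]]),np.array([c['k1'],0,0,0.])
def ray(c,p):
    k,d=K(c); n=cv2.undistortPoints(np.array([[p]],float),k,d)[0,0]
    R=c['R']; return -R.T@c['t'], R.T@np.array([n[0],n[1],1])
def plane(c,p,z):
    o,v=ray(c,p); return o+v*(z-o[2])/v[2]
def tri(c1,p1,c2,p2):
    A=np.zeros((3,3));b=np.zeros(3);L=[]
    for c,p in((c1,p1),(c2,p2)):
        o,v=ray(c,p);v=v/np.linalg.norm(v);P=np.eye(3)-np.outer(v,v);A+=P;b+=P@o;L.append((o,P))
    X=np.linalg.solve(A,b); return X,[np.linalg.norm(P@(X-o)) for o,P in L]
def proj(c,X):
    k,d=K(c); return cv2.projectPoints(np.atleast_2d(X).astype(float),cv2.Rodrigues(c['R'])[0],c['t'],k,d)[0][:,0]
E
python3 - <<'E'
import cv2
s=cv2.imread('pics/side0.png');c=cv2.imread('pics/scene0.png')
a=cv2.resize(s[130:410,240:490],None,fx=2.1,fy=2.1,interpolation=cv2.INTER_CUBIC)
cv2.imwrite('pics/a.png',a)
b=cv2.resize(c[165:350,190:460],None,fx=2.9,fy=2.9,interpolation=cv2.INTER_CUBIC)
cv2.imwrite('pics/b.png',b)
E
```

```text
(no output)
```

View pics/a.png

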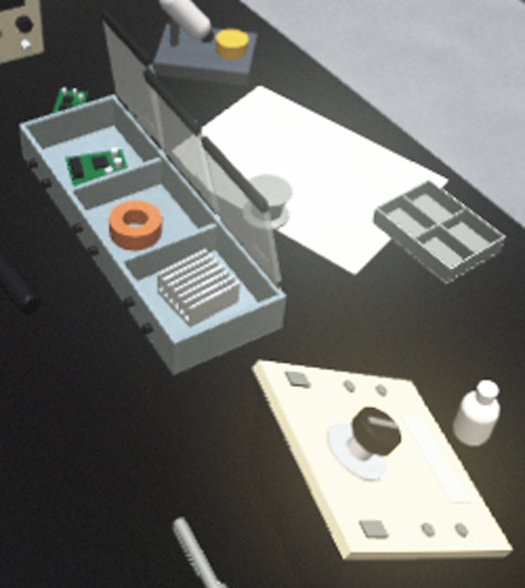

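View pics/b.png

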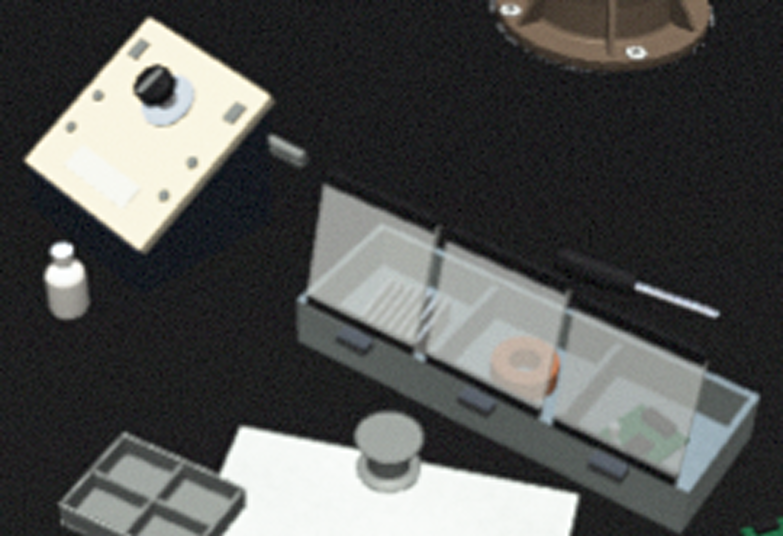

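Crop a (side, x2.1) shows rim corners at (22,124), (110,97), (284,295), (172,342), and the lip of the board guard from (104,12) to (149,70). Panel corners are at (258,365), (412,381), (510,553), (345,556). Crop b (scene, x2.9) has panel corners (150,18), (272,98), (143,248), (25,160), with the head at (155,87).

```bash
cat > m.py <<'E'
from h import *
np.set_printoptions(precision=1,suppress=True)
S=calibration('side');C=calibration('scene')
a=lambda x,y:(240+x/2.1,130+y/2.1)
b=lambda x,y:(190+x/2.9,165+y/2.9)
rim=np.array([plane(S,a(*p),50) for p in[(22,124),(112,97),(284,294),(173,342)]]);print('rim side\n',rim)
print('lens',[np.linalg.norm(rim[i]-rim[(i+1)%4]) for i in range(4)])
print('rim scene\n',[plane(C,b(*p),50) for p in[(757,398),(300,303),(380,227)]])
print('lip L',tri(S,a(104,12),C,b(706,358)));print('lip R',tri(S,a(149,70),C,b(572,292)))
pan=[tri(S,a(*p),C,b(*q)) for p,q in zip([(256,363),(412,381),(511,551),(345,558)],[(272,98),(143,250),(25,160),(150,18)])]
for p in pan: print('pan',p)
P=np.array([p[0] for p in pan]);print([np.linalg.norm(P[i]-P[(i+1)%4]) for i in range(4)])
c=P.mean(0);n=np.linalg.svd(P-c)[2][2];n*=np.sign(n[2]);print('c,n',c,n,np.degrees(np.arccos(n[2])))
def blob(im,x0,x1,y0,y1):
    m=(im[y0:y1,x0:x1].max(2)<75).astype(np.uint8);k,l,st,ce=cv2.connectedComponentsWithStats(m)
    i=1+np.argmax(st[1:,4]);return ce[i]+[x0,y0],st[i]
hs,hc=blob(cv2.imread('pics/side0.png'),395,440,318,355),blob(cv2.imread('pics/scene0.png'),230,260,182,206)
print(hs,hc);h=tri(S,hs[0],C,hc[0]);print('head',h,'height over panel',(h[0]-c)@n)
E
python3 m.py
```

```text
rim side
 [[543.8 400.1  50. ]
 [663.5 391.1  50. ]
 [647.8  14.   50. ]
 [518.5  19.9  50. ]]
lens [np.float64(120.08874531153343), np.float64(377.4259501977685), np.float64(129.39940435849957), np.float64(381.0455048216619)]
rim scene
 [array([542.5, 403.1,  50. ]), array([650.2,  17.3,  50. ]), array([523.7,  21.9,  50. ])]
lip L (array([653.1, 385. , 178.4]), [np.float64(0.051212713207545627), np.float64(0.051212713207628185)])
lip R (array([639.4, 265.3, 175.4]), [np.float64(1.161627874213635), np.float64(1.1616278742136101)])
pan (array([ 520.3, -100. ,  147.1]), [np.float64(0.9717446246350685), np.float64(0.9717446246352516)])
pan (array([ 677.1, -138.9,   58. ]), [np.float64(3.211785251433298), np.float64(3.2117852514332674)])
pan (array([ 631.6, -314.6,   57.7]), [np.float64(0.6796822701957654), np.float64(0.679682270195907)])
pan (array([ 473.1, -276. ,  147.1]), [np.float64(0.4626178436581558), np.float64(0.4626178436583288)])
[np.float64(184.4905924905075), np.float64(181.49805212412932), np.float64(185.93055541006672), np.float64(182.21260586114238)]
c,n [ 575.5 -207.4  102.5] [ 0.5 -0.1  0.9] 28.803300323113476Traceback (most recent call last):
  File "m.py", line 17, in <module>
    hs,hc=blob(cv2.imread('pics/side0.png'),395,440,318,355),blob(cv2.imread('pics/scene0.png'),230,260,182,206)
          ~~~~^^^^^^^^^^^^^^^^^^^^^^^^^^^^^^^^^^^^^^^^^^^^^^
  File "m.py", line 16, in blob
    i=1+np.argmax(st[1:,4]);return ce[i]+[x0,y0],st[i]
        ~~~~~~~~~^^^^^^^^^^
    return _wrapfunc(a, 'argmax', axis=axis, out=out, **kwds)
    return bound(*args, **kwds)
ValueError: attempt to get argmax of an empty sequence
```

```bash
sed -i 's/<75)/<110)/' m.py
cat >> m.py <<'E'
n=np.array([.5*np.cos(np.radians(-15)),.5*np.sin(np.radians(-15)),.866])
print('axis foot pred',c+np.array([-29,7.8,17.3]), 'foot from head', h[0]-28.5*n)
print('lips others', tri(S,a(152,72),C,b(568,290)), tri(S,a(264,210),C,b(322,185)))
for q in [(185,395),(205,425)]: print(q)
E
python3 m.py | tail -8
```

```text
[np.float64(184.4905924905075), np.float64(181.49805212412932), np.float64(185.93055541006672), np.float64(182.21260586114238)]
c,n [ 575.5 -207.4  102.5] [ 0.5 -0.1  0.9] 28.803300323113476
(array([418.3, 335.8]), array([ 13,   6,  23,  23, 317], dtype=int32)) (array([243.5, 194.8]), array([  6,   6,  15,  14, 138], dtype=int32))
head (array([ 560.9, -203.6,  144.8]), [np.float64(0.4651145019960347), np.float64(0.4651145019961576)]) height over panel 29.82666172027778
axis foot pred [ 546.5 -199.6  119.8] foot from head [ 547.1 -199.9  120.2]
lips others (array([639.9, 261.2, 175.5]), [np.float64(1.9290785449057666), np.float64(1.929078544905783)]) (array([622.1,  25.8, 168.1]), [np.float64(2.592731074548153), np.float64(2.592731074548268)])
(185, 395)
(205, 425)
```

Call:
step_arm([
  [0, 0, 0, 0, 0, 0, -10],
  [0, 0, 0, 0, 0, 0, -10],
])

```text
clock: 0.35
tcp_pos: [247.1, 573.7, 230.8]
eef_rot: [-0.0, 0.026, 1.0, -0.001]
ft_force: [-0.3, -0.8, 1.0]
finger_gap: 0.599
grasp_force: 0.0
```

Foot, head height and sizes agree within about 2 mm. The board is in bay 0 (the +y one), and its lip is at about (646, 325, 177). Next I go behind that guard.

Call:
step_arm([
  [0, -46.5, -22.5, 0, 0, 0, 0],
  [0, -46.5, -22.5, 0, 0, 0, 0],
  [0, -46.5, -22.5, 0, 0, 0, 0],
  [0, -46.5, -22.5, 0, 0, 0, 0],
  [0, -46.5, -22.5, 0, 0, 0, 0],
  [0, -46.5, -22.5, 0, 0, 0, 0],
  [0, -46.5, -22.5, 0, 0, 0, 0],
  [0, -46.5, -22.5, 0, 0, 0, 0],
])

```text
clock: 1.35
tcp_pos: [609.4, 371.8, 230.8]
eef_rot: [-0.0, 0.029, 1.0, -0.0]
ft_force: [0.1, 0.9, 0.0]
finger_gap: 0.001
grasp_force: 0.0
```

Call:
step_arm([
  [0, -46.5, -22.5, 0, 0, 0, 0],
  [0, -46.5, -22.5, 0, 0, 0, 0],
  [0, 0, 0, 20, 0, 0, 0],
  [0, 0, 0, 20, 0, 0, 0],
  [0, 0, 0, 20, 0, 0, 0],
  [0, 0, 0, 0, 0, 0, 0],
])

```text
clock: 2.1
tcp_pos: [697.3, 321.8, 168.8]
eef_rot: [-0.002, 0.029, 1.0, -0.001]
ft_force: [0.1, 0.2, -0.1]
finger_gap: 0.001
grasp_force: 0.0
```

Call:
step_arm([
  [0, 13, 0, 0, 0, 0, 0],
  [0, 13, 0, 0, 0, 0, 0],
  [0, 13, 0, 0, 0, 0, 0],
  [0, 10, 2, 0, 0, 0, 0],
  [0, 10.5, 2, 0, 0, 0, 0],
  [0, 9.7, 3.8, 0, 0, 0, 0],
  [0, 9.7, 3.8, 0, 0, 0, 0],
])

```text
clock: 2.98
tcp_pos: [619.8, 339.1, 171.3]
eef_rot: [0.0, 0.029, 1.0, 0.0]
ft_force: [0.7, 0.7, 0.4]
finger_gap: 0.003
grasp_force: 0.3
```

Run:
```python
from h import *
s=camera('side');c=camera('scene')
a=cv2.resize(s[110:310,180:440],None,fx=1.5,fy=1.5);b=cv2.resize(c[190:350,290:480],None,fx=2.0,fy=1.875)
cv2.imwrite('pics/c.png',np.hstack([a,b]))
```

```text
(no output)
```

View pics/c.png

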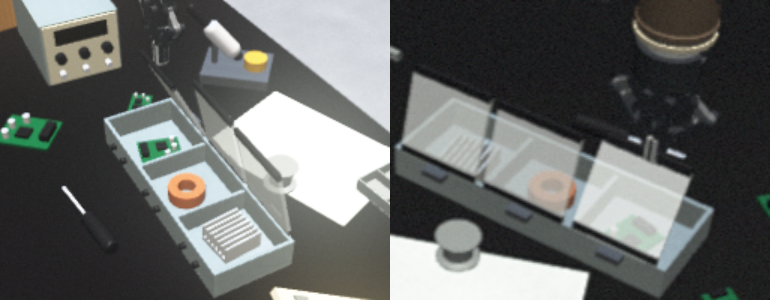

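Guard 0 has started to lean forward with the fingers behind its lip at (650,150). The others stand. The TCP drifted slightly in y and z, so I check the state.

Run:
```python
from h import *
np.set_printoptions(precision=3,suppress=True)
o=get_obs();print(o)
```

```text
{'clock': 3.075, 'joint_pos': array([-0.601,  0.614,  0.039,  1.42 , -0.026,  1.108,  0.958]), 'dq': array([ 0.013,  0.011,  0.013, -0.019,  0.004,  0.002,  0.013]), 'effort': array([  0.668, -79.979,   2.171, -30.911,   0.141,  -0.06 ,  -0.197]), 'tcp_pos': array([618.925, 340.172, 171.389]), 'eef_rot': array([-0.   ,  0.028,  1.   ,  0.   ]), 'ft_force': array([-0.28 ,  0.572, -0.16 ]), 'moment': array([-0.048, -0.008,  0.004]), 'grasp_force': 0.0, 'finger_gap': -0.0017063043210036235}
```

Call:
step_arm([
  [0, 0, 0, 5, 0, 0, 0],
  [0, 0, 0, 0, 0, 0, 0],
])

```text
clock: 3.32
tcp_pos: [620.6, 338.2, 165.6]
eef_rot: [-0.0, 0.029, 1.0, -0.0]
ft_force: [0.3, -0.7, -0.6]
finger_gap: 0.001
grasp_force: 0.0
```

Call:
step_arm([
  [0, 0, -2, 8, 0, 0, 0],
  [0, 8, -2, 6, 0, 0, 0],
  [0, 9, -1, 6, 0, 0, 0],
  [0, 0, 0, 0, 0, 0, 0],
])

```text
clock: 3.82
tcp_pos: [601.6, 334.7, 145.6]
eef_rot: [-0.001, 0.028, 1.0, -0.0]
ft_force: [-0.3, -0.4, -0.1]
finger_gap: 0.001
grasp_force: 0.0
```

Call:
step_arm([
  [0, 8, 0, 7, 0, 0, 0],
  [0, 7.5, 0, 7.5, 0, 0, 0],
  [0, 7, 0, 8, 0, 0, 0],
  [0, 6, 0, 8, 0, 0, 0],
  [0, 5, 0, 9, 0, 0, 0],
  [0, 5, 0, 9.5, 0, 0, 0],
  [0, 0, 0, 0, 0, 0, 0],
])

```text
clock: 4.7
tcp_pos: [563.8, 336.6, 96.2]
eef_rot: [-0.001, 0.029, 1.0, -0.001]
ft_force: [0.0, 0.0, 0.4]
finger_gap: 0.002
grasp_force: 0.0
```

Call:
step_arm([
  [0, 4, 0, 9, 0, 0, 0],
  [0, 3, 0, 10, 0, 0, 0],
  [0, 2, 0, 10, 0, 0, 0],
  [0, 1, 0, 8, 0, 0, 0],
  [0, 0, 0, 4, 0, 0, 0],
  [0, 0, 0, 0, 0, 0, 0],
])

```text
clock: 5.45
tcp_pos: [554.7, 337.4, 56.3]
eef_rot: [-0.0, 0.029, 1.0, -0.0]
ft_force: [0.3, -0.1, -0.2]
finger_gap: -0.0
grasp_force: 0.0
```

Call:
step_arm([
  [0, 0, 0, 2, 0, 0, 0],
  [0, 0, 0, 0, 0, 0, 0],
  [0, 0, 0, 1, 0, 0, 0],
  [0, 0, 0, 0, 0, 0, 0],
])

```text
clock: 5.95
tcp_pos: [555.0, 337.6, 55.7]
eef_rot: [0.0, 0.029, 1.0, 0.0]
ft_force: [-7.7, -4.5, 24.8]
finger_gap: -0.0
grasp_force: 11.8
```

Call:
step_arm([
  [0, 0, 0, -15, 0, 0, 0],
  [0, 0, 0, -55, 0, 0, 0],
  [0, 0, 0, -55, 0, 0, 0],
  [0, 0, 0, -55, 0, 0, 0],
  [0, 0, 0, 0, 0, 0, 0],
])

```text
clock: 6.58
tcp_pos: [557.2, 338.9, 239.0]
eef_rot: [0.004, 0.029, 1.0, 0.003]
ft_force: [0.4, 0.4, -0.3]
finger_gap: -0.001
grasp_force: 0.0
```

Call:
step_arm([
  [0, -8, -50, 0, 0, 0, 0],
  [0, -8, -50, 0, 0, 0, 0],
  [0, -8, -50, 0, 0, 0, 0],
  [0, -8, -50, 0, 0, 0, 0],
  [0, -8, -50, 0, 0, 0, 0],
  [0, -8, -50, 0, 0, 0, 0],
  [0, -8, -50, 0, 0, 0, 0],
  [0, -8, -50, 0, 0, 0, 0],
])

```text
clock: 7.58
tcp_pos: [595.2, -67.2, 232.6]
eef_rot: [-0.0, 0.029, 1.0, 0.0]
ft_force: [0.4, 0.4, -0.0]
finger_gap: -0.003
grasp_force: 0.0
```

Call:
step_arm([
  [0, -8, -50, 0, 0, 0, 6],
  [0, -8, -50, 0, 0, 0, 6],
  [0, 0, -50, 0, 0, 10, 0],
  [0, 0, 0, 0, 0, 10, 0],
  [0, 0, 0, 0, 0, 10, 0],
  [0, 0, 0, 0, 0, 0, 0],
])

```text
clock: 8.32
tcp_pos: [587.2, -214.5, 226.4]
eef_rot: [-0.262, 0.128, 0.956, 0.035]
ft_force: [-0.3, 0.5, -0.4]
finger_gap: -0.001
grasp_force: 0.0
```

```bash
cat > rel.py <<'E'
from h import *
import sys
from scipy.spatial.transform import Rotation as Ro
np.set_printoptions(precision=2,suppress=True)
def rel(h):
    o=get_obs();w=o['eef_rot'];T=Ro.from_quat([w[1],w[2],w[3],w[0]]).as_matrix()
    az=np.radians(-15);n=np.array([.5*np.cos(az),.5*np.sin(az),.866]);foot=np.array([547,-200,121.5])
    G=np.array([[-.866*np.cos(az),-.866*np.sin(az),.5],[-np.sin(az),np.cos(az),0],-n]).T
    print('tcp',o['tcp_pos'],'j',o['joint_pos'],'F',o['ft_force'])
    print('shift tool',T.T@(foot+h*n-o['tcp_pos']),'turn deg',np.degrees(Ro.from_matrix(T.T@G).as_rotvec()))
    d=o['tcp_pos']-foot;print('height',d@n,'off-axis',d-(d@n)*n)
rel(float(sys.argv[1]))
E
python3 rel.py 60
python3 - <<'E'
from h import *
s=camera('side');c=camera('scene')
cv2.imwrite('pics/d.png',np.hstack([cv2.resize(s[140:440,200:500],(400,400)),cv2.resize(c[120:360,190:460],(400,356))[:356] if 0 else cv2.resize(c[120:360,190:460],(400,400))]))
E
```

```text
tcp [ 587.18 -214.46  226.4 ] j [ 0.15  0.8   0.24  1.07 -0.12  1.82  1.68] F [-0.32  0.51 -0.4 ]
shift tool [-16.18   3.52  51.95] turn deg [ 0.13 -0.66 -0.25]
height 112.11897673637267 off-axis [-13.97   0.05   7.81]
```

View pics/d.png

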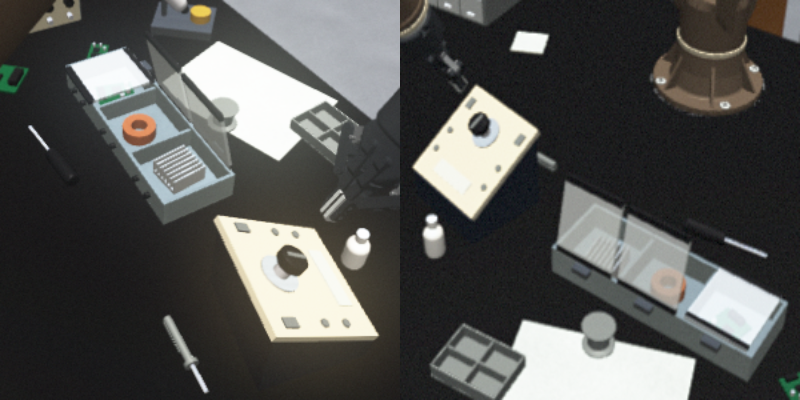

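Guard 0 is flat in both views, and guards 1 and 2 still stand. The fingertips are near side pixel (447,301) and scene pixel (234,174). I check those against the TCP while moving onto the axis.

Call:
step_arm([
  [0, -8, 2, 17, 0, 0, 0],
  [0, -8, 1.5, 17, 0, 0, 0],
  [0, 0, 0, 18, 0, 0, 0],
  [0, 0, 0, 0, 0, 0, 0],
])

```text
clock: 8.93
tcp_pos: [575.4, -207.8, 180.6]
eef_rot: [-0.256, 0.129, 0.957, 0.035]
ft_force: [0.5, 0.5, 0.9]
finger_gap: 0.001
grasp_force: 0.0
```

```bash
python3 rel.py 42
python3 - <<'E'
from h import *
S=calibration('side');C=calibration('scene');t=np.array([587.2,-214.5,226.4])
print(proj(S,t),proj(C,t))
s=camera('side');c=camera('scene')
cv2.imwrite('pics/e.png',np.hstack([cv2.resize(s[270:400,350:480],(400,400),interpolation=2),cv2.resize(c[150:260,190:300],(400,400),interpolation=2)]))
E
```

```text
tcp [ 575.43 -207.78  180.61] j [ 0.14  0.8   0.23  1.19 -0.13  1.69  1.68] F [0.54 0.46 0.92]
shift tool [-4.02  0.1  23.93] turn deg [ 0.18  0.01 -0.26]
height 65.9306449375434 off-axis [-3.41  0.75  2.02]
[[444.56865546 302.70569122]] [[231.65010098 172.63426834]]
```

View pics/e.png

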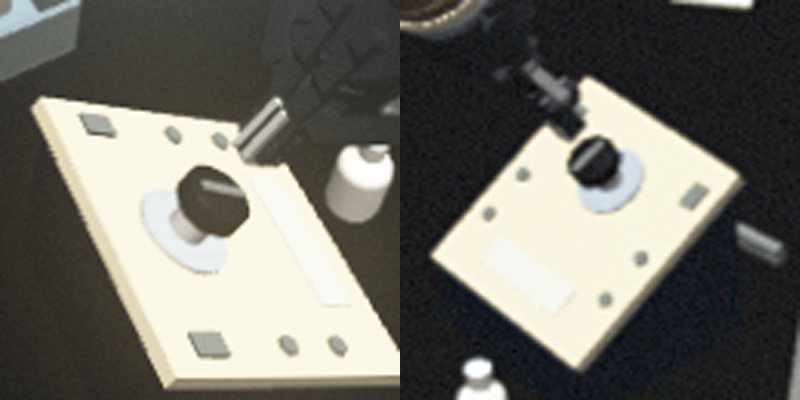

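The shut fingers hover above the head, on its axis in both views (head at (212,200) and (592,160) in the composite), which matches the numbers. Next I press.

Call:
step_arm([
  [0, -4, 0, 12, 0, 0, 0],
  [0, 0, 0, 12, 0, 0, 0],
  [0, 0, 0, 6, 0, 0, 0],
  [0, 0, 0, 3, 0, 0, 0],
  [0, 0, 0, 0, 0, 0, 0],
])

```text
clock: 9.65
tcp_pos: [564.1, -204.9, 150.0]
eef_rot: [-0.256, 0.129, 0.957, 0.034]
ft_force: [1.0, -0.3, 3.5]
finger_gap: -0.002
grasp_force: 1.6
```

```bash
python3 rel.py 31
```

```text
tcp [ 564.07 -204.91  149.98] j [ 0.14  0.81  0.23  1.26 -0.12  1.62  1.68] F [ 1.04 -0.27  3.49]
shift tool [1.14 0.31 2.54] turn deg [ 0.15  0.03 -0.27]
height 33.54061394808579 off-axis [ 0.87 -0.57 -0.57]
```

Call:
step_arm([
  [0, 0, 0, 3, 0, 0, 0],
  [0, 0, 0, 1, 0, 0, 0],
  [0, 0, 0, 0, 0, 0, 0],
])

```text
clock: 10.02
tcp_pos: [563.0, -204.6, 147.8]
eef_rot: [-0.255, 0.129, 0.958, 0.034]
ft_force: [4.6, -1.8, 12.3]
finger_gap: 0.002
grasp_force: 6.4
```

Call:
step_arm([
  [0, 0, 0, -10, 0, 0, 0],
  [85, 0, 0, -25, 0, 0, 0],
  [85, 0, 0, 0, 0, 0, 0],
  [85, 0, 0, 0, 0, 0, 0],
  [85, 0, 0, 0, 0, 0, 0],
  [85, 0, 0, 0, 0, 0, 0],
  [85, 0, 0, 0, 0, 0, 0],
])

```text
clock: 10.9
tcp_pos: [578.6, -208.8, 176.3]
eef_rot: [-0.257, 0.129, 0.957, 0.035]
ft_force: [-1.2, 0.2, -0.8]
finger_gap: 0.994
grasp_force: 0.0
```

```bash
python3 rel.py 13
```

```text
tcp [ 578.64 -208.8   176.35] j [ 0.15  0.81  0.23  1.18 -0.13  1.69  1.68] F [-1.23  0.18 -0.83]
shift tool [ 1.    0.16 50.92] turn deg [ 0.16 -0.03 -0.27]
height 63.91957449771594 off-axis [ 0.77 -0.52 -0.51]
```

Call:
step_arm([
  [85, 1, 0, 17, 0, 0, 0],
  [85, 0, 0, 17, 0, 0, 0],
  [85, 0, 0, 16, 0, 0, 0],
  [85, 0, 0, 0, 0, 0, 0],
])

```text
clock: 11.4
tcp_pos: [553.0, -201.7, 133.1]
eef_rot: [-0.258, 0.129, 0.957, 0.035]
ft_force: [0.5, -0.0, -0.9]
finger_gap: 0.995
grasp_force: 0.0
```

```bash
python3 rel.py 13
```

```text
tcp [ 553.03 -201.7   133.14] j [ 0.14  0.8   0.23  1.31 -0.12  1.57  1.68] F [ 0.46 -0.04 -0.89]
shift tool [-0.4   0.08  0.21] turn deg [ 0.17 -0.12 -0.27]
height 13.213176065001008 off-axis [-0.35  0.01  0.2 ]
```

Call:
step_arm([
  [30, 0, 0, 0, 0, 0, 0],
  [30, 0, 0, 0, 0, 0, 0],
  [30, 0, 0, 0, 0, 0, 0],
  [30, 0, 0, 0, 0, 0, 0],
  [30, 0, 0, 0, 0, 0, 0],
])

```text
clock: 12.02
tcp_pos: [554.2, -202.0, 133.9]
eef_rot: [-0.256, 0.129, 0.957, 0.035]
ft_force: [2.0, 0.1, 0.8]
finger_gap: 0.444
grasp_force: 59.8
```

Call:
step_arm([
  [30, 0, 0, 0, 0, 0, 9],
  [30, 0, 0, 0, 0, 0, 9],
  [30, 0, 0, 0, 0, 0, 9],
  [30, 0, 0, 0, 0, 0, 9],
  [30, 0, 0, 0, 0, 0, 9],
  [30, 0, 0, 0, 0, 0, 9],
  [30, 0, 0, 0, 0, 0, 9],
  [30, 0, 0, 0, 0, 0, 0],
])

```text
clock: 13.02
tcp_pos: [554.1, -201.8, 133.7]
eef_rot: [-0.237, 0.61, 0.749, -0.105]
ft_force: [1.8, 0.0, 1.7]
finger_gap: 0.443
grasp_force: 59.9
```

```bash
python3 rel.py 13; python3 -c "
from station import *
print(get_obs()['moment'])"
```

```text
tcp [ 554.11 -201.78  133.69] j [-0.02  0.85  0.54  1.32 -0.29  1.59  0.74] F [1.81 0.01 1.71]
shift tool [-0.   -0.28  1.22] turn deg [  0.12  -0.07 -63.21]
height 14.221319007106032 off-axis [ 0.24  0.06 -0.12]
[ 0.02632298 -0.68728289 -0.17980533]
```

Call:
step_arm([
  [30, 0, 0, 0, 0, 0, 4],
  [30, 0, 0, 0, 0, 0, 3],
  [30, 0, 0, 0, 0, 0, 0],
])

```text
clock: 13.4
tcp_pos: [554.2, -202.3, 133.7]
eef_rot: [-0.23, 0.653, 0.712, -0.118]
ft_force: [2.1, -2.1, -0.1]
finger_gap: 0.443
grasp_force: 60.5
```

```bash
python3 rel.py 13; python3 -c "
from station import *
print(get_obs()['moment'])"
```

```text
tcp [ 554.21 -202.32  133.74] j [-0.03  0.85  0.57  1.33 -0.31  1.6   0.64] F [ 2.15 -2.12 -0.09]
shift tool [ 0.5  -0.28  1.39] turn deg [  0.14  -0.03 -70.03]
height 14.384354569765053 off-axis [ 0.27 -0.46 -0.22]
[-0.07295154 -1.04991774  0.96081438]
```

The axial moment jumped to about 1 N m, so the head is at its stop. I release and retreat.

Call:
step_arm([
  [85, 0, 0, 0, 0, 0, 0],
  [85, 0, 0, 0, 0, 0, 0],
  [85, 0, 0, 0, 0, 0, 0],
  [85, 0, 0, 0, 0, 0, 0],
  [85, 0, 0, 0, 0, 0, 0],
])

```text
clock: 14.02
tcp_pos: [553.9, -202.1, 133.7]
eef_rot: [-0.23, 0.654, 0.71, -0.119]
ft_force: [-0.1, 0.4, -0.2]
finger_gap: 0.998
grasp_force: 0.0
```

Call:
step_arm([
  [85, 0, 0, -20, 0, 0, 0],
  [85, 0, 0, -30, 0, 0, 0],
  [85, 0, 0, -40, 0, 0, 0],
  [85, 0, 0, -40, 0, 0, 0],
  [85, 0, 0, 0, 0, 0, 0],
])

```text
clock: 14.65
tcp_pos: [618.1, -220.2, 248.5]
eef_rot: [-0.228, 0.655, 0.711, -0.118]
ft_force: [0.8, -0.5, 0.2]
finger_gap: 0.996
grasp_force: 0.0
```

```bash
python3 rel.py 13
python3 - <<'E'
from h import *
s=camera('side');c=camera('scene')
cv2.imwrite('pics/f.png',np.hstack([cv2.resize(s[130:430,200:500],(400,400),interpolation=2),cv2.resize(c[140:360,190:460],(400,400),interpolation=2)]))
E
```

```text
tcp [ 618.07 -220.22  248.46] j [ 0.03  0.88  0.59  0.95 -0.32  1.92  0.6 ] F [ 0.79 -0.51  0.22]
shift tool [  1.26  -0.75 133.89] turn deg [  0.24   0.18 -70.26]
height 146.88842409484693 off-axis [ 0.13 -1.21 -0.24]
```

View pics/f.png

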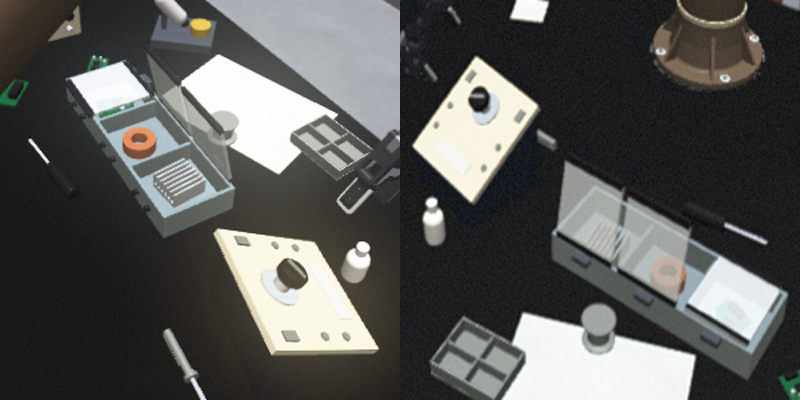

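The head's mark has turned (side (292,272), scene (480,100)) and the button is up. Guard 0 is shut, the other two are open, and the loose things are where they were. I hand the job in.

```bash
python3 -c "
from station import *
print(sign_off())"
```

```text
the job is handed in; nothing more can be done
None
```

I handed the job in at about 15 s: the guard over the board (bay 0) is shut with the other two still open, and the stop button was pressed fully down, sprang back up and was twisted clockwise to its stop; sign-off gave no verdict.

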